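# Clear the level crossing and hold its barriers down

### The arm

A 6-joint arm with a two-finger parallel gripper is mounted at the origin on the work surface. World frame = base frame: x ahead of the robot, y to its left, z up, the work surface at z = 0. Lengths are in mm, angles in degrees, forces in N, time in s.
With the tool pointing down it reaches from about 300 to 850 mm from the base axis. Payload 4.2 kg.
Tool frame: the origin (TCP) lies midway between the tips of the shut fingers; the grasp point (between the pads) lies 19 mm behind it; z points along the fingers, y is the line along which they close (so a half turn about z gives the same grasp; the last joint's range is limited). The gripper opens to 91 mm and grips with 3 to 60 N. Pads are 32 mm wide; open, the fingers measure 118 mm over their backs; the gripper's body (76 mm by 178 mm) begins 60 mm behind the grasp point.
Start: joints at [73.625, 18.312, 89.639, -0, 72.044, -1.146], TCP at [151.043, 554.823, 213.976] pointing down, gripper open.
Joint ranges: [-177.97, 177.97], [-48.28, 115.42], [12.27, 149.76], [-77.06, 257.06], [2.81, 150.46], [-146.56, 146.56]. Speed limits (degrees/s): [147.25, 147.25, 180, 180, 180, 180].

### API

Orientations are given as [roll, pitch, yaw] about the fixed x, y, z axes, in that order (R = Rz(yaw) Ry(pitch) Rx(roll)).
In Python, from workcell import env gives the robot as it stands.
- The arm moves only by the tool send_rows, never from a script. Its argument "steps" is a list that holds one entry, the list of rows, each a list of 5 numbers: the shift along the tool's x, y, z scaled (see below), then the turn about the tool's z scaled (see below), then the opening, from 0 (shut) to 1 (fully open). In form: [[[dx, dy, dz, yaw, fingers], ...]]. A call has 1 to 5 rows; each row shifts and turns the commanded pose from where the row before left it, along the tool's axes as they then stand; what a row does not reach is not made up. The controller multiplies each number of a shift by 0.04 m and each number of a turn by 0.12 rad. A row lasts 1/12 s, in which the tool goes at most 41.7 mm and 7.16 degrees, less where a joint would pass 70% of its speed; a pose out of reach is approached as far as the arm can. A call with a number of a shift or a turn outside -1 to 1 is refused whole. A call with a gripper value outside its range is refused whole. The fingers move at their own pace and stop on an object; "squeeze" is the grip in N (left out, the last holds). Time passes only in rows, so rows that do not move let the fingers close. It gives the time, the measured TCP pose, the force, the opening and the grip force at its end, in the units of the state.
- env.state(): the state, without advancing time (a new reading comes with each control period).
- env.grab_frame(name): name is "scene" or "top" or "wrist"; returns a dict with "pixels" (420x560x3 uint8, red, green, blue), "depth" (420x560 float32, mm along the optical axis (not along the pixel's ray), 0 where there is no reading), "intrinsics" (3x3 intrinsics, pixels), "dist" ([k1, k2, p1, p2, k3] as OpenCV has them; the pictures are not rectified), "cam_to_world" (4x4, takes a point from camera to world coordinates). Camera axes: x right, y down, z forward; pixel columns grow to the right and rows downward; lengths in mm; the calibration is good to about 2 mm. A picture is of the moment at which its call begins.
- env.job_done(): hands the job in; it is judged then, once.
The state is a dict: "time_s": time; "qpos": joint angles; "qvel": joint speeds; "effort": joint torques, N m; "ee_pos": TCP position; "ee_rot": TCP orientation; "force": force on the tool from outside, world axes, zero at the start; "torque": the same for the moment, N m; "gripper_width": finger opening in mm; "gripper_force": force on a finger pad.
Only numpy, scipy, OpenCV 4.12 (cv2) and the standard library are available. Lean on these libraries where they do the work, as an engineer would, in place of code of your own. Each camera call takes 0.05 s, during which the arm holds its last target. There are 200 camera calls.

### The job

On this model railway a pickup truck has been left across the rails of the level crossing and a train is due. Lift the pickup off with a light grip, for it is a delicate model, and stand it gently on its wheels inside the white lines of the empty lay-by; let go of it. Then draw the spring-return barrier knob out until its pointer stands at the scribed mark, which brings both booms level, and finish while still holding the knob there; leave the waiting car, the tree and the oil bottle where they are.

Things in the scene. Friction and masses are not known exactly. Their poses are not given: they have to be found in the camera images.
- pickup: grey 1:43 model pickup, 112 long x 44 wide x 42 mm high, 100-200 g, across the rails. Origin: under its centre at wheel-foot level; x to its nose, z up. Flat sides 44 mm apart, 9 to 27 mm above the wheel feet, from x = -19 to 55 mm: take it across these at x = 0 to 10 mm. Delicate: 20 to 30 N per finger is ample; over 40 N per finger, a knock as hard or a fall of over 5 mm may damage it.
- pickup_front (a point): centre of the pickup's nose at wheel-foot level, 56 mm ahead of its origin. Cab 38 mm wide and 42 mm high at x = -14 to 19 mm; bonnet 28 mm high before it, open load bed 27 mm high behind it.
- pickup_rear (a point): centre of the pickup's tail at wheel-foot level, 56 mm behind its origin
- bay (a point): centre of the lay-by's marked bay, on its surface (6 mm above the board). The bay's long axis is this frame's y, z is up; the white lines enclose 159 mm (y) x 84 mm (x). The lay-by slab is 190 x 112 mm, grey asphalt. The pickup may face either way along the bay.
- control: barrier control: plywood base 136 x 74 x 10 mm (from 12 mm before to 124 mm behind the origin), two upright aluminium plates (44 mm wide, top at 60 mm), rod with return spring, axis 45 mm up. On one side of the road, the lay-by on the other, either way round. Origin: on the board under the front plate's middle; the knob is drawn along its -x, roughly towards the robot; z up.
- knob_grip (a point): black knob on the rod's end, a level cylinder 24 mm across and 24 mm long, with a 29 mm lip 4 mm long on its outer end. This point: its centre, 45 mm above the board, when home 42 mm before the control's origin; axes as the control's. 27 mm of open rod (10 mm thick) behind it, free board below. Pinch it from above across its sides.
- knob (a joint): how far the knob and rod are drawn out, m: 0 is home, 0.040 is at the mark, 0.047 the end stop (too far: the booms are forced past level). The spring pulls back with about 4 N at home and 8 N at the mark; let go, it returns home.
- pointer (a point): foot of the brass pointer on the rod's collar, moves with the rod along the scale bar; 40 mm behind the mark when home
- mark (a point): the scribed dark line across the aluminium scale bar (29 mm above the board, 28 mm to the +y side of the rod), where the pointer must stand
- boom_near (a joint): angle of the barrier boom nearer the robot, rad: 0 upright, 1.57 level; driven by the knob, as is the far boom. Booms are 115 mm long and pivot 43 mm above the board.
- crossing (a point): centre of the level crossing, on its deck (15 mm above the board; deck flat 150 mm along the road x 110 mm). Its x is along the road, away from the robot, its y along the rails. The two barrier posts stand at (-95, -97) and (95, 97) mm from here, booms upright at the start, to 158 mm above the board. A grey van is fixed on the road beyond.
- sedan: white model saloon car 106 x 42 x 34 mm waiting on the road on the robot's side; leave alone
- tree: model fir on a round base, 105 mm high, 48 mm wide; leave alone
- oiler: small clear oil bottle with black cap, 30 mm in diameter, 75 mm high; leave alone
Mind the look-alikes: they are no part of the job. What is shaped like the control but turquoise is not meant.

How it is judged (in metres and radians):
On the way, in this order (a step that is already met when the one before it is completed fails the run):
1. the pickup is lifted clear of the crossing deck (15 mm or more) (z of pickup in the frame of crossing above 0.015 m), for 0.1 s.
2. the pickup stands on its wheels inside the bay's lines and is let go (x of pickup_front in the frame of bay between -0.018 and 0.018 m and x of pickup_rear in the frame of bay between -0.018 and 0.018 m and y of pickup in the frame of bay between -0.022 and 0.022 m and z of pickup in the frame of bay below 0.003 m and angle between pickup's own z axis and vertical below 0.05 rad and linear speed of pickup below 0.02 m/s and contact force between each of the arm, the fingers and pickup below 0.1 N), for 0.2 s.
3. the knob is drawn out to the mark (value of joint knob between 0.0368 and 0.0432 m), for 0.3 s.
At the end, for the whole second after the job is handed in: The fingers hold the knob with the rod drawn out to the mark (40 mm, within 3.2 mm), so that the booms are level; the pickup stands at rest on its wheels, let go, wholly inside the bay's lines (nose and tail within 18 mm of its long middle line, centre within 22 mm along it) (all of step 3 and contact force between the fingers and knob above 1.5 N and value of joint boom_near between 1.42 and 1.72 rad and x of pickup_front in the frame of bay between -0.018 and 0.018 m and x of pickup_rear in the frame of bay between -0.018 and 0.018 m and y of pickup in the frame of bay between -0.022 and 0.022 m and z of pickup in the frame of bay below 0.003 m and angle between pickup's own z axis and vertical below 0.05 rad and linear speed of pickup below 0.02 m/s and contact force between the fingers and pickup below 0.1 N); the arm keeps its last pose, push and grip.
It fails at once if the pickup is squeezed or knocked too hard (contact force between pickup and anything else above 100 N).
It fails at once if the pickup is dropped or flung (moving faster than 0.4 m/s out of the fingers, a fall of about 8 mm) (contact force between the fingers and pickup below 0.1 N and linear speed of pickup above 0.4 m/s).
It fails at once if a bystander is disturbed (moved more than 12 mm) (distance of any of sedan, tree, oiler from where it was at the start of the episode above 0.012 m).
It also fails if it takes over 54 s, if anything falls off the work surface, if the arm or the gripper's body presses on something with over 40 N, if the wrist force passes 120 N, or if a joint passes its speed limit or range.

## Working session

There is one attempt and no reset: what is moved stays moved. The work goes in short steps, Python scripts to look and compute and a tool call to move; the robot and the scene stay as the last step left them, time stands still between calls to the robot, and variables do not carry over. Pictures are saved under pics/ and viewed, at most 10 in all, crops included, and the job is handed in when it is done.

Besides the shell and the picture viewer there is one more tool, called as name(argument=value, ...), one argument or row to a line, values as JSON. send_rows: Moves the arm, as the interface text tells. Shifts and turns lie within -1 to 1; 1 stands for 0.04 m of shift or 0.12 rad of turn. Its arguments: {"type":"object","properties":{"steps":{"type":"array"},"squeeze":{"type":"number"}},"required":["steps"]}

```bash
ls; mkdir -p pics
cat > h.py <<'E'
import numpy as np, cv2, pickle
from workcell import env
def grab(n,f):
    d=env.grab_frame(n); pickle.dump(d,open(f'pics/{f}.pkl','wb')); cv2.imwrite(f'pics/{f}.png',d['pixels'][:,:,::-1]); return d
def load(f): return pickle.load(open(f'pics/{f}.pkl','rb'))
def ray(d,uv):
    p=cv2.undistortPoints(np.array([[uv]],float),d['intrinsics'],np.array(d['dist'],float))[0,0]
    T=np.array(d['cam_to_world']); return T[:3,3],T[:3,:3]@np.array([p[0],p[1],1])
def atz(d,uv,z):
    o,r=ray(d,uv); return o+r*(z-o[2])/r[2]
def dep(d,uv):
    o,r=ray(d,uv); return o+r*d['depth'][int(round(uv[1])),int(round(uv[0]))]
def proj(d,P):
    T=np.linalg.inv(np.array(d['cam_to_world'])); P=np.atleast_2d(P).astype(float)
    return cv2.projectPoints(P,cv2.Rodrigues(T[:3,:3])[0],T[:3,3],d['intrinsics'],np.array(d['dist'],float))[0][:,0]
def cloud(d):
    h,w=d['depth'].shape; uv=np.stack(np.meshgrid(np.arange(w),np.arange(h)),-1).reshape(-1,1,2).astype(float)
    p=cv2.undistortPoints(uv,d['intrinsics'],np.array(d['dist'],float))[:,0]
    z=d['depth'].reshape(-1,1); c=np.hstack([p,np.ones((len(p),1))])*z
    T=np.array(d['cam_to_world']); return (c@T[:3,:3].T+T[:3,3]).reshape(h,w,3)
E
python3 - <<'E'
from h import *
for n in ['top','scene']:
    d=grab(n,n+'0'); print(n,d['cam_to_world'],d['intrinsics'])
print(env.state())
E
```

```text
pics
top [[-2.28274546e-03 -9.92315270e-01  1.23714165e-01  3.46078564e+02]
 [-9.99982904e-01  1.59917787e-03 -5.62439887e-03  1.19555245e+01]
 [ 5.38333593e-03 -1.23724889e-01 -9.92301956e-01  1.28975218e+03]
 [ 0.00000000e+00  0.00000000e+00  0.00000000e+00  1.00000000e+00]] [[443.33257235   0.         283.90680032]
 [  0.         443.33257235 212.69665693]
 [  0.           0.           1.        ]]
scene [[-7.14790527e-01  5.83604418e-01 -3.85331527e-01  1.01458445e+03]
 [ 6.99149580e-01  5.83527504e-01 -4.13141038e-01  5.64230396e+02]
 [-1.62593909e-02 -5.64713675e-01 -8.25126716e-01  1.18125707e+03]
 [ 0.00000000e+00  0.00000000e+00  0.00000000e+00  1.00000000e+00]] [[546.23538837   0.         275.44924652]
 [  0.         546.23538837 205.92690631]
 [  0.           0.           1.        ]]
{'time_s': 0.1, 'qpos': array([ 7.36251621e+01,  1.83472585e+01,  8.97001214e+01, -5.03745382e-04,
        7.20443045e+01, -1.14633946e+00]), 'qvel': array([-0.0339538 , -0.08909283, -0.20197678,  0.03091622, -0.0808454 ,
        0.04659227]), 'effort': array([-1.10208995e-03, -4.13332343e+01, -2.32507360e+01,  7.28171412e-02,
        4.22021875e-02, -5.26881809e-05]), 'ee_pos': array([150.91079787, 554.36525569, 213.2067945 ]), 'ee_rot': array([-1.79908324e+02, -1.35537815e-03,  1.64771656e+02]), 'force': array([ 0.08161862, -0.0738345 ,  0.11285929]), 'torque': array([ 0.01622684, -0.00560921,  0.00933319]), 'gripper_force': 0.0, 'gripper_width': 91.14854012252592}
```

View pics/top0.png

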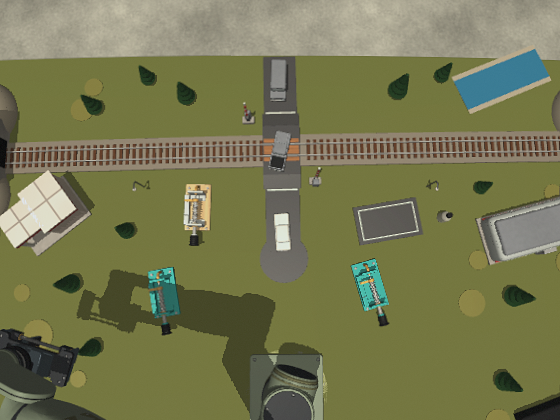

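View pics/scene0.png

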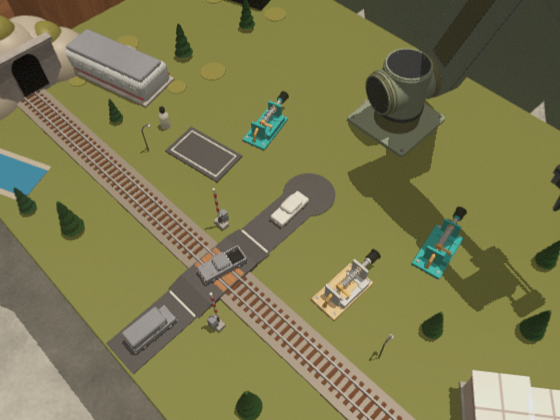

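The top picture shows the pickup at (281,150) with its bed (dark) towards the robot, the empty lay-by at (388,221), the plywood control at (197,207) with its knob at (194,240), the oiler at (446,216) and the sedan at (282,232). Two turquoise look-alikes stand at (163,293) and (370,287).

Run:
```python
from h import *
d=load('top0'); I=cv2.imread('pics/top0.png')
a=cv2.resize(I[120:200,240:330],None,fx=4.4,fy=4.4,interpolation=cv2.INTER_CUBIC)
b=cv2.resize(I[185:260,340:460],None,fx=3.3,fy=3.3,interpolation=cv2.INTER_CUBIC)
s=load('scene0'); J=cv2.imread('pics/scene0.png')
c=cv2.resize(J[235:295,180:255],None,fx=4.8,fy=4.8,interpolation=cv2.INTER_CUBIC)
e=cv2.resize(I[175:255,165:230],None,fx=3.6,fy=3.6,interpolation=cv2.INTER_CUBIC)
W=np.zeros((600,800,3),np.uint8)
def put(i,x,y):
    h=min(i.shape[0],600-y); w=min(i.shape[1],800-x); W[y:y+h,x:x+w]=i[:h,:w]
put(a,0,0);put(b,400,0);put(e,0,352);put(c,400,300)
cv2.imwrite('pics/c1.png',W)
C=cloud(d)
for n,uv in dict(pick=(281,150),bay=(388,221),knob=(194,240),sedan=(282,230),van=(279,80),oil=(446,216)).items(): print(n,dep(d,uv).round(1))
for n,uv in dict(pick=(222,265),bay=(204,154),knob=(373,257)).items(): print(n,dep(s,uv).round(1))
# pickup points: above deck+12
for f,dd in (('t',d),('s',s)):
    P=cloud(dd).reshape(-1,3); p0=dep(d,(281,150))[:2]
    m=(np.abs(P[:,0]-p0[0])<75)&(np.abs(P[:,1]-p0[1])<55)&(P[:,2]>33)&(P[:,2]<70)
    Q=P[m]; print(f,len(Q),cv2.minAreaRect(Q[:,:2].astype(np.float32)), Q[:,2].max(), np.percentile(Q[:,2],[5,50,95]))
    top=Q[Q[:,2]>50]; print(cv2.minAreaRect(top[:,:2].astype(np.float32)))
```

```text
pick [681.4  12.9  52.7]
bay [ 480.9 -299.2    8.8]
knob [423.6 256.1  54.7]
sedan [453.   10.4  35.3]
van [890.8  18.4  58.9]
oil [ 489.1 -452.4   61.5]
pick [694.2  32.8  57.8]
bay [ 485.9 -288.3   10.3]
knob [430.1 266.3  58.1]
t 452 ((686.881103515625, 18.756441116333008), (44.5680046081543, 114.80757141113281), 78.01217651367188) 63.23447932820818 [35.37454816 43.52120063 58.33927347]
((691.380615234375, 17.47189712524414), (38.16947555541992, 40.68424606323242), 78.12882232666016)
s 711 ((685.017578125, 18.682748794555664), (49.23469924926758, 114.13024139404297), 79.68993377685547) 61.63475939040359 [34.20942116 42.81246216 58.20220162]
((686.9080200195312, 18.24778938293457), (40.40545654296875, 34.37530517578125), 78.98477172851562)
```

View pics/c1.png

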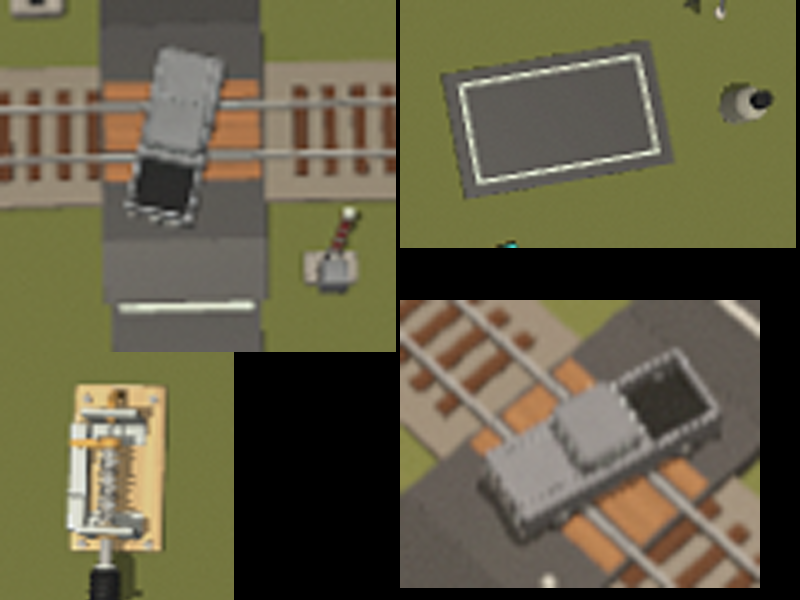

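The crop shows the pickup's nose pointing away from the robot and slightly right (yaw about -12°). The bay's white lines have corners near (358,210), (412,201), (418,230) and (364,241). The control's knob end faces the robot. Next I fit the bay and the control.

```bash
cat >> h.py <<'E'
def tool(target,yaw=None):
    """delta to target in tool axes (mm), as row units total"""
    s=env.state(); y=np.radians(s['ee_rot'][2]); d=np.array(target,float)-s['ee_pos']
    x=np.array([np.cos(y),np.sin(y),0]); yy=np.array([np.sin(y),-np.cos(y),0])
    v=np.array([d@x,d@yy,-d[2]]); t=0 if yaw is None else -np.radians((yaw-s['ee_rot'][2]+180)%360-180)
    print('pose',s['ee_pos'].round(1),s['ee_rot'].round(2),'tool mm',v.round(1),'units',(v/40).round(3),'turn units',round(t/0.12,3),'rows>=',np.linalg.norm(v)/41)
E
python3 - <<'E'
from h import *
def rect(Q,n): print(n,len(Q),*[np.round(v,1) for v in cv2.minAreaRect(Q.astype(np.float32))])
for f in ('top0','scene0'):
    d=load(f); C=cloud(d); R=d['pixels'].astype(int); h,w=R.shape[:2]
    near=lambda p,r:(np.hypot(C[...,0]-p[0],C[...,1]-p[1])<r)
    def planar(m,z): 
        v,u=np.nonzero(m); return np.array([atz(d,(a,b),z)[:2] for a,b in zip(u,v)])
    nb=near((483,-295),118)
    rect(planar(nb&(R.min(-1)>150)&(C[...,2]<30),6),f+' lines')
    grey=nb&(R.max(-1)-R.min(-1)<14)&(C[...,2]<30)
    rect(planar(cv2.morphologyEx(grey.astype(np.uint8),cv2.MORPH_OPEN,np.ones((5,5)))>0,6),f+' slab')
    nc=near((505,260),110); r,g,b=R[...,0],R[...,1],R[...,2]
    rect(planar(cv2.morphologyEx((nc&(r-b>50)&(r>150)&(C[...,2]<25)).astype(np.uint8),cv2.MORPH_OPEN,np.ones((2,2)))>0,10),f+' ply')
    nk=near((425,260),60); m=nk&(R.max(-1)<60)&(C[...,2]>40)
    Q=C[m]; rect(Q[:,:2],f+' knob'); print(Q[:,2].max())
for f,p in (('top0',(282,132)),):
    pass
tool((691,17.6,213),168)
E
```

```text
top0 lines 179 [ 482.4 -299.3] [ 90.1 165.7] 9.4
top0 slab 1453 [ 482.5 -299.1] [ 82.2 156.8] 9.4
top0 ply 457 [521.6 254. ] [ 73.6 133.8] 88.7
top0 knob 91 [424.2 257.5] [24.  28.4] 87.8
62.86706076884161
scene0 lines 116 [ 482.3 -298.2] [ 90.1 163.6] 9.5Traceback (most recent call last):
  File "<stdin>", line 11, in <module>
  File "<stdin>", line 2, in rect
cv2.error: OpenCV(4.12.0) /io/opencv/modules/imgproc/src/convhull.cpp:143: error: (-215:Assertion failed) total >= 0 && (depth == CV_32F || depth == CV_32S) in function 'convexHull'
```

Run:
```python
from h import *
tool((691,17.6,213),168)
```

```text
pose [150.9 554.4 213.2] [-179.91   -0.    164.77] tool mm [-6.621e+02 -3.761e+02  2.000e-01] units [-1.6553e+01 -9.4010e+00  5.0000e-03] turn units -0.47 rows>= 18.572066952077265
```

send_rows(
  steps=[
    [[-0.828, -0.47, 0, 0, 1], [-0.828, -0.47, 0, 0, 1], [-0.828, -0.47, 0, 0, 1], [-0.828, -0.47, 0, 0, 1], [-0.828, -0.47, 0, 0, 1]],
  ],
)

```text
time_s: 0.52
ee_pos: [286.8, 419.0, 213.6]
ee_rot: [-180.0, -0.0, 164.8]
force: [0.3, -0.3, -0.2]
gripper_width: 91.1
gripper_force: 0.0
```

send_rows(
  steps=[
    [[-0.828, -0.47, 0, 0, 1], [-0.828, -0.47, 0, 0, 1], [-0.828, -0.47, 0, 0, 1], [-0.828, -0.47, 0, 0, 1], [-0.828, -0.47, 0, 0, 1]],
  ],
)

```text
time_s: 0.93
ee_pos: [422.0, 284.7, 213.7]
ee_rot: [-180.0, -0.0, 164.8]
force: [0.9, 0.6, 0.8]
gripper_width: 91.1
gripper_force: 0.0
```

send_rows(
  steps=[
    [[-0.828, -0.47, 0, 0, 1], [-0.828, -0.47, 0, 0, 1], [-0.828, -0.47, 0, 0, 1], [-0.828, -0.47, 0, 0, 1], [-0.828, -0.47, 0, 0, 1]],
  ],
)

```text
time_s: 1.35
ee_pos: [557.1, 150.5, 213.6]
ee_rot: [-180.0, -0.0, 164.8]
force: [0.4, 0.2, 0.1]
gripper_width: 90.7
gripper_force: 0.0
```

send_rows(
  steps=[
    [[-0.828, -0.47, 0, 0, 1], [-0.828, -0.47, 0, 0, 1], [-0.828, -0.47, 0, 0, 1], [-0.828, -0.47, 0, 0, 1], [-0.828, -0.47, 0, -0.47, 1]],
  ],
)

```text
time_s: 1.77
ee_pos: [692.2, 16.4, 213.3]
ee_rot: [180.0, -0.1, 168.0]
force: [1.0, 0.5, 1.0]
gripper_width: 91.4
gripper_force: 0.0
```

send_rows(
  steps=[
    [[0, 0, 0, 0, 1], [0, 0, 0, 0, 1], [0, 0, 0, 0, 1]],
  ],
  squeeze=25,
)

```text
time_s: 2.02
ee_pos: [690.8, 18.3, 213.1]
ee_rot: [180.0, -0.1, 168.0]
force: [0.6, -0.6, 0.7]
gripper_width: 91.0
gripper_force: 0.0
```

Run:
```python
from h import *
d=grab('wrist','w1'); print(d['cam_to_world'])
I=cv2.imread('pics/w1.png')
p=proj(d,[[691,17.6,57],[691,17.6,24]]); print(p)
C=cloud(d).reshape(-1,3)
for lo in (33,52):
    m=(abs(C[:,0]-686)<80)&(abs(C[:,1]-18)<50)&(C[:,2]>lo)&(C[:,2]<65); Q=C[m].astype(np.float32)
    print(lo,len(Q),cv2.minAreaRect(Q[:,:2]) if len(Q) else 0)
tool((691,17.6,100),168)
```

```text
[[ 2.08463203e-01  9.46531212e-01  2.46214859e-01  6.22345919e+02]
 [ 9.78030085e-01 -2.01876857e-01 -5.19893006e-02  3.20602236e+01]
 [ 4.95586052e-04  2.51643395e-01 -9.67819899e-01  3.83683442e+02]
 [ 0.00000000e+00  0.00000000e+00  0.00000000e+00  1.00000000e+00]]
[[282.55549055 197.0734688 ]
 [282.5392367  190.47036882]]Traceback (most recent call last):
  File "<stdin>", line 8, in <module>
cv2.error: OpenCV(4.12.0) /io/opencv/modules/imgproc/src/convhull.cpp:143: error: (-215:Assertion failed) total >= 0 && (depth == CV_32F || depth == CV_32S) in function 'convexHull'
```

View pics/w1.png

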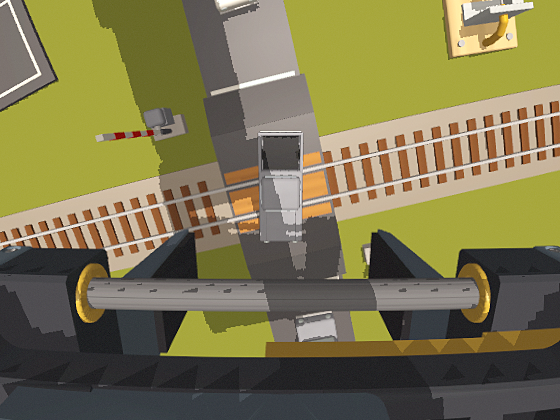

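The wrist view shows the pickup straight along the image: tail edge near (280,132), nose near (281,241), sides at columns about 259 to 302. The boom stands to the left at (150,130), clear of the fingers.

Run:
```python
from h import *
d=load('w1')
r=[atz(d,(259,133),42),atz(d,(302,133),42)]; n=[atz(d,(261,240),40),atz(d,(300,240),40)]
R=sum(r)/2;N=sum(n)/2; print(r,n,R,N,(R+N)/2,np.linalg.norm(N-R),np.degrees(np.arctan2(*(N-R)[[1,0]])),np.linalg.norm(r[0]-r[1]))
C=cloud(d); print([C[v,280].round(1) for v in (150,190,225)],[C[v,u].round(1) for v,u in ((170,240),(195,320))])
tool((691,17.6,100),168)
```

```text
[array([627.79895223,   7.92569487,  42.        ]), array([636.42629799,  48.35073935,  42.        ])] [array([734.56757096, -14.6355931 ,  40.        ]), array([743.03958681,  25.09608436,  40.        ])] [632.11262511  28.13821711  42.        ] [738.80357889   5.23024563  40.        ] [685.458102    16.68423137  41.        ] 109.14089415042807 -12.118180740848958 41.33540027197689
[array([648.8,  24. ,  30.4]), array([683.8,  16.6,  56.9]), array([722. ,   8.3,  42.4])] [array([661.7, -22.5,  13.9]), array([706.2,  55.8,  14.4])]
pose [690.6  18.9 213.6] [ 1.7998e+02 -8.0000e-02  1.6802e+02] tool mm [ -0.7  -1.1 113.6] units [-0.017 -0.028  2.84 ] turn units 0.003 rows>= 2.7705169573573984
```

send_rows(
  steps=[
    [[0, -0.03, 1, 0, 1], [0, 0, 1, 0, 1], [0, 0, 1, 0, 1], [0, 0, 0.6, 0, 1], [0, 0, 0.5, 0, 1]],
  ],
)

```text
time_s: 2.48
ee_pos: [688.5, 18.5, 47.5]
ee_rot: [-180.0, -0.2, 168.1]
force: [0.9, 0.4, 1.1]
gripper_width: 91.4
gripper_force: 0.0
```

send_rows(
  steps=[
    [[0, 0, 0.4, 0, 1], [0, 0, 0.25, 0, 1], [0, 0, 0, 0, 1], [0, 0, 0, 0, 1], [0, 0, 0, 0, 1]],
  ],
)

```text
time_s: 2.9
ee_pos: [692.0, 17.4, 25.6]
ee_rot: [180.0, 0.1, 168.0]
force: [0.6, -0.4, -0.2]
gripper_width: 91.1
gripper_force: 0.0
```

send_rows(
  steps=[
    [[0, 0, 0.14, 0, 0.8], [0, 0, 0, 0, 0.65], [0, 0, 0, 0, 0.57], [0, 0, 0, 0, 0.54], [0, 0, 0, 0, 0.52]],
  ],
  squeeze=24,
)

```text
time_s: 3.32
ee_pos: [691.3, 16.8, 18.6]
ee_rot: [180.0, 0.0, 168.0]
force: [-0.1, 1.0, -0.7]
gripper_width: 60.9
gripper_force: 0.0
```

send_rows(
  steps=[
    [[0, 0, 0, 0, 0.5], [0, 0, 0, 0, 0.49], [0, 0, 0, 0, 0.48], [0, 0, 0, 0, 0.47], [0, 0, 0, 0, 0.46]],
  ],
)

```text
time_s: 3.73
ee_pos: [691.2, 16.7, 18.4]
ee_rot: [-180.0, 0.0, 168.0]
force: [0.1, -1.4, 1.0]
gripper_width: 44.1
gripper_force: 24.0
```

send_rows(
  steps=[
    [[0, 0, 0, 0, 0.44], [0, 0, 0, 0, 0.42], [0, 0, 0, 0, 0.3], [0, 0, 0, 0, 0.3], [0, 0, 0, 0, 0.3]],
  ],
)

```text
time_s: 4.15
ee_pos: [691.2, 16.7, 18.4]
ee_rot: [-180.0, 0.0, 168.0]
force: [0.5, -1.4, 0.7]
gripper_width: 43.7
gripper_force: 24.0
```

send_rows(
  steps=[
    [[0, 0, -0.1, 0, 0.3], [0, 0, -0.2, 0, 0.3], [0, 0, -0.3, 0, 0.3], [0, 0, -0.4, 0, 0.3], [0, 0, -0.5, 0, 0.3]],
  ],
)

```text
time_s: 4.57
ee_pos: [690.6, 17.1, 79.0]
ee_rot: [180.0, -0.1, 168.0]
force: [-0.1, 0.5, -1.4]
gripper_width: 43.9
gripper_force: 24.0
```

send_rows(
  steps=[
    [[0, 0, -0.6, 0, 0.3], [0, 0, -0.7, 0, 0.3], [0, 0, -0.7, 0, 0.3], [0, 0, -0.6, 0, 0.3], [0, 0, -0.4, 0, 0.3]],
  ],
)

```text
time_s: 4.98
ee_pos: [692.1, 17.1, 203.1]
ee_rot: [179.9, 0.3, 168.0]
force: [1.6, -0.4, -0.5]
gripper_width: 43.5
gripper_force: 24.0
```

send_rows(
  steps=[
    [[0, 0, -0.2, 0, 0.3], [0, 0, 0, 0, 0.3], [0, 0, 0, 0, 0.3]],
  ],
)

```text
time_s: 5.23
ee_pos: [690.9, 17.0, 206.4]
ee_rot: [180.0, -0.0, 168.0]
force: [0.4, -0.4, -1.9]
gripper_width: 43.8
gripper_force: 24.0
```

Run:
```python
from h import *
s=env.state(); print(s['gripper_force'],s['gripper_width'],s['force'])
d=grab('wrist','w2')
a=np.radians(-12.1); 
tool((482.4,-298.8,200),99.5)
```

```text
23.999884128570557 43.764317099955775 [ 0.36836867 -0.35669674 -1.85725524]
pose [690.5  16.9 205.3] [-1.7998e+02 -1.2000e-01  1.6801e+02] tool mm [ 137.9 -352.1    5.3] units [ 3.448 -8.802  0.131] turn units 9.964 rows>= 9.223288607212277
```

View pics/w2.png

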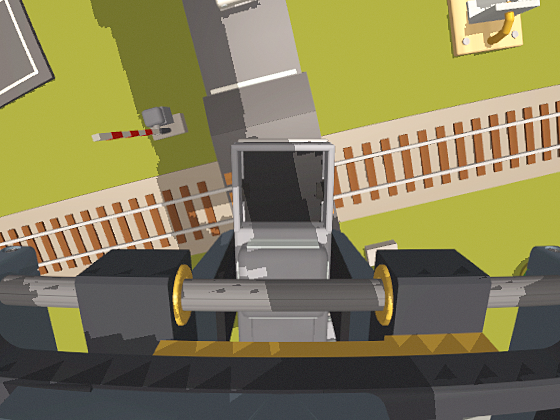

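The pickup hangs level in the fingers, its tail edge at about (283,142), square to the gripper. I measure where its centre lies relative to the TCP.

Run:
```python
from h import *
d=load('w2'); p=np.array([690.7,17,206.]); a=np.radians(-12)
for v in (140,143,147):
    q=(atz(d,(232,v),229)+atz(d,(333,v),229))/2; w=q-p; print(v,q.round(1),'along nose',w[0]*np.cos(a)+w[1]*np.sin(a),'left',-w[0]*np.sin(a)+w[1]*np.cos(a))
l=atz(d,(232,145),229);r=atz(d,(333,145),229);print(np.linalg.norm(l-r),np.degrees(np.arctan2(*(r-l)[[1,0]])))
```

```text
140 [629.6  29.2 229. ] along nose -62.309978232571034 left -0.7412311832331309
143 [630.8  29.  229. ] along nose -61.067845865517185 left -0.7409969502932867
147 [632.4  28.6 229. ] along nose -59.40511281707768 left -0.7406837791492382
42.37582655241262 78.01024485433915
```

send_rows(
  steps=[
    [[0.142, -0.372, 0, 0, 0.3], [0.284, -0.743, 0, 0, 0.3], [0.284, -0.743, 0, 0, 0.3], [0.284, -0.743, 0, 0, 0.3], [0.284, -0.743, 0, 0, 0.3]],
  ],
)

```text
time_s: 5.7
ee_pos: [611.5, -104.0, 204.2]
ee_rot: [-180.0, -0.2, 168.0]
force: [-0.4, 0.3, -0.8]
gripper_width: 43.6
gripper_force: 24.0
```

send_rows(
  steps=[
    [[0.284, -0.743, 0, 0, 0.3], [0.284, -0.743, 0, 0, 0.3], [0.284, -0.743, 0, 0, 0.3], [0.284, -0.743, 0, 0, 0.3], [0.284, -0.743, 0, 0, 0.3]],
  ],
)

```text
time_s: 6.12
ee_pos: [525.0, -237.6, 204.5]
ee_rot: [179.9, -0.2, 168.0]
force: [0.8, 0.1, -1.5]
gripper_width: 43.8
gripper_force: 24.0
```

send_rows(
  steps=[
    [[0.284, -0.743, 0, 0, 0.3], [0.284, -0.743, 0, 0, 0.3], [0.142, -0.372, 0, 0, 0.3], [0, 0, 0, 0.3, 0.3], [0, 0, 0, 0.7, 0.3]],
  ],
)

```text
time_s: 6.53
ee_pos: [482.1, -304.3, 204.5]
ee_rot: [179.9, -0.2, 160.8]
force: [-0.4, -0.3, -1.1]
gripper_width: 43.5
gripper_force: 24.0
```

send_rows(
  steps=[
    [[0, 0, 0, 0.9, 0.3], [0, 0, 0, 0.9, 0.3], [0, 0, 0, 0.9, 0.3], [0, 0, 0, 0.9, 0.3], [0, 0, 0, 0.9, 0.3]],
  ],
)

```text
time_s: 6.95
ee_pos: [482.8, -303.1, 204.5]
ee_rot: [-179.9, -0.2, 129.9]
force: [0.7, -0.5, -1.2]
gripper_width: 43.5
gripper_force: 24.0
```

send_rows(
  steps=[
    [[0, 0, 0, 0.9, 0.3], [0, 0, 0, 0.9, 0.3], [0, 0, 0, 0.9, 0.3], [0, 0, 0, 0.9, 0.3], [0, 0, 0, 0.6, 0.3]],
  ],
)

```text
time_s: 7.37
ee_pos: [482.9, -303.1, 204.5]
ee_rot: [-179.9, -0.2, 101.0]
force: [-0.8, -0.7, -1.5]
gripper_width: 43.7
gripper_force: 24.0
```

send_rows(
  steps=[
    [[0, 0, 0, 0.26, 0.3], [0, 0, 0, 0, 0.3], [0, 0, 0, 0, 0.3]],
  ],
)

```text
time_s: 7.62
ee_pos: [483.1, -303.3, 205.0]
ee_rot: [-179.9, -0.1, 99.6]
force: [0.6, -0.6, -0.9]
gripper_width: 43.8
gripper_force: 24.0
```

Run:
```python
from h import *
s=env.state(); print(s['gripper_force'],s['gripper_width'])
d=grab('wrist','w3'); 
tool((483.2,-303.7,50),99.5)
```

```text
23.999872505664825 43.7744136012965
pose [ 483.2 -303.4  205.3] [-1.7991e+02 -9.0000e-02  9.9580e+01] tool mm [-3.000e-01 -1.000e-01  1.553e+02] units [-8.000e-03 -2.000e-03  3.881e+00] turn units 0.011 rows>= 3.786732533544204
```

View pics/w3.png

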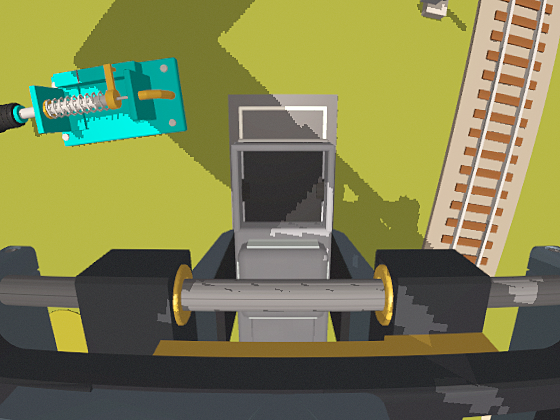

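The wrist view shows the bay's tail-end line at columns 238 to 327, row about 108, centred under the pickup (columns 232 to 333). I check the numbers.

Run:
```python
from h import *
d=load('w3'); b=np.array([482.4,-298.8]); t=np.radians(99.5); ey=np.array([np.cos(t),np.sin(t)]); ex=np.array([np.sin(t),-np.cos(t)])
for uv in ((241,110),(325,110),(229,95),(337,95)):
    w=atz(d,uv,6)[:2]-b; print(uv,'bay x',round(w@ex,1),'y',round(w@ey,1))
for uv in ((232,143),(333,143)):
    w=atz(d,uv,228)[:2]-b; print('tail',uv,'bay x',round(w@ex,1),'y',round(w@ey,1))
```

```text
(241, 110) bay x -42.4 y 77.4
(325, 110) bay x 43.9 y 77.5
(229, 95) bay x -54.3 y 92.4
(337, 95) bay x 55.8 y 92.6
tail (232, 143) bay x -20.3 y 56.8
tail (333, 143) bay x 21.9 y 56.8
```

send_rows(
  steps=[
    [[0, 0, 0.4, 0, 0.3], [0, 0, 0.7, 0, 0.3], [0, 0, 0.8, 0, 0.3], [0, 0, 0.8, 0, 0.3], [0, 0, 0.7, 0, 0.3]],
  ],
)

```text
time_s: 8.08
ee_pos: [483.0, -303.2, 68.3]
ee_rot: [-179.9, -0.1, 99.6]
force: [-0.1, 0.7, -1.5]
gripper_width: 44.1
gripper_force: 24.0
```

send_rows(
  steps=[
    [[0, 0, 0.5, 0, 0.3], [0, 0, 0.4, 0, 0.3], [0, 0, 0.2, 0, 0.3], [0, 0, 0.1, 0, 0.3], [0, 0, 0.1, 0, 0.3]],
  ],
)

```text
time_s: 8.5
ee_pos: [484.0, -303.9, 18.3]
ee_rot: [180.0, 0.0, 99.5]
force: [-0.1, -0.5, -0.5]
gripper_width: 43.7
gripper_force: 24.0
```

send_rows(
  steps=[
    [[0, 0, 0, 0, 0.3], [0, 0, 0, 0, 0.3], [0, 0, 0, 0, 0.3], [0, 0, 0, 0, 0.3]],
  ],
)

```text
time_s: 8.83
ee_pos: [484.2, -304.0, 19.2]
ee_rot: [179.9, 0.1, 99.5]
force: [0.4, 0.7, -1.8]
gripper_width: 43.6
gripper_force: 24.0
```

send_rows(
  steps=[
    [[0, 0, 0.1, 0, 0.3], [0, 0, 0.08, 0, 0.3], [0, 0, 0, 0, 0.3], [0, 0, 0, 0, 0.3]],
  ],
)

```text
time_s: 9.17
ee_pos: [483.5, -303.5, 10.8]
ee_rot: [-180.0, -0.0, 99.5]
force: [0.1, 0.8, -1.0]
gripper_width: 43.7
gripper_force: 24.0
```

send_rows(
  steps=[
    [[0, 0, 0.03, 0, 0.3], [0, 0, 0, 0, 0.3], [0, 0, 0, 0, 0.3]],
  ],
)

```text
time_s: 9.42
ee_pos: [483.7, -303.7, 9.9]
ee_rot: [180.0, -0.0, 99.5]
force: [-0.2, 0.3, -0.7]
gripper_width: 43.7
gripper_force: 24.0
```

Run:
```python
from h import *
print([ (env.state()['ee_pos'][2].round(2),env.state()['force'][2].round(2)) for _ in range(2)])
```

```text
[(np.float64(9.91), np.float64(-0.71)), (np.float64(9.91), np.float64(-0.71))]
```

send_rows(
  steps=[
    [[0, 0, 0.025, 0, 0.3], [0, 0, 0, 0, 0.3], [0, 0, 0, 0, 0.3]],
  ],
)

```text
time_s: 9.67
ee_pos: [483.8, -303.8, 9.7]
ee_rot: [180.0, 0.0, 99.5]
force: [-0.7, 1.6, 5.4]
gripper_width: 43.6
gripper_force: 24.0
```

send_rows(
  steps=[
    [[0, 0, 0.015, 0, 0.3], [0, 0, 0, 0, 0.3], [0, 0, 0, 0, 0.3]],
  ],
)

```text
time_s: 9.92
ee_pos: [483.8, -303.8, 9.7]
ee_rot: [180.0, 0.0, 99.5]
force: [-2.3, 0.2, 9.9]
gripper_width: 43.9
gripper_force: 24.0
```

It is standing on its wheels, with the contact force rising. I ease off and open.

send_rows(
  steps=[
    [[0, 0, -0.015, 0, 0.3], [0, 0, 0, 0, 0.49], [0, 0, 0, 0, 0.52], [0, 0, 0, 0, 0.56], [0, 0, 0, 0, 0.62]],
  ],
)

```text
time_s: 10.33
ee_pos: [483.7, -303.7, 8.6]
ee_rot: [-180.0, -0.0, 99.5]
force: [-0.2, -0.9, 0.5]
gripper_width: 55.0
gripper_force: 0.0
```

send_rows(
  steps=[
    [[0, 0, 0, 0, 0.8], [0, 0, 0, 0, 0.9], [0, 0, 0, 0, 0.9], [0, 0, 0, 0, 0.9]],
  ],
)

```text
time_s: 10.67
ee_pos: [483.7, -303.7, 8.8]
ee_rot: [-180.0, -0.0, 99.5]
force: [-0.0, -0.3, -0.2]
gripper_width: 80.0
gripper_force: 0.0
```

send_rows(
  steps=[
    [[0, 0, -0.2, 0, 0.9], [0, 0, -0.4, 0, 0.9], [0, 0, -0.8, 0, 0.9], [0, 0, -1, 0, 0.9], [0, 0, -1, 0, 0.9]],
  ],
)

```text
time_s: 11.08
ee_pos: [483.0, -303.3, 146.4]
ee_rot: [-179.9, -0.1, 99.5]
force: [0.6, -0.1, -0.0]
gripper_width: 81.9
gripper_force: 0.0
```

send_rows(
  steps=[
    [[0, 0, -1, 0, 0.9], [0, 0, -0.4, 0, 0.9], [0, 0, 0, 0, 0.9], [0, 0, 0, 0, 0.9]],
  ],
)

```text
time_s: 11.42
ee_pos: [483.9, -303.8, 202.3]
ee_rot: [179.9, 0.1, 99.5]
force: [0.2, 0.8, -0.1]
gripper_width: 82.0
gripper_force: 0.0
```

Run:
```python
from h import *
d=grab('wrist','w4'); 
tool((423.6,256.2,205),178.7)
```

```text
pose [ 483.1 -303.3  200.6] [-1.7996e+02 -4.0000e-02  9.9520e+01] tool mm [561.7  33.9  -4.4] units [14.042  0.847 -0.111] turn units -11.516 rows>= 13.724572203443488
```

View pics/w4.png

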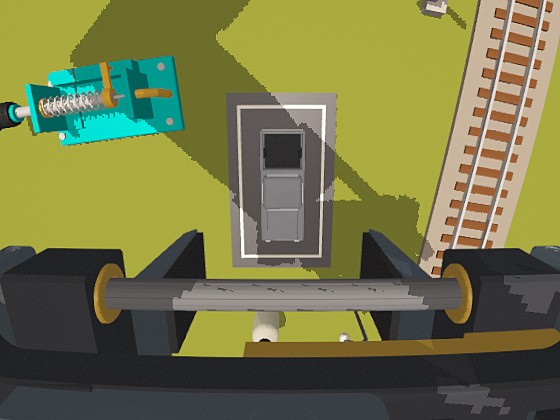

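The picture shows the pickup on its wheels inside the white lines (tail row 129, nose row 241, lines at rows 107 to 258, columns 237 to 323), let go. Now to the knob.

send_rows(
  steps=[
    [[0.5, 0.03, 0, 0, 0.8], [0.967, 0.058, 0, 0, 0.8], [0.967, 0.058, 0, 0, 0.8], [0.967, 0.058, 0, 0, 0.8], [0.967, 0.058, 0, 0, 0.8]],
  ],
)

```text
time_s: 11.88
ee_pos: [463.3, -127.8, 198.7]
ee_rot: [-179.8, -0.1, 99.5]
force: [0.7, 0.2, -0.8]
gripper_width: 72.9
gripper_force: 0.0
```

send_rows(
  steps=[
    [[0.967, 0.058, 0, 0, 0.8], [0.967, 0.058, 0, 0, 0.8], [0.967, 0.058, 0, 0, 0.8], [0.967, 0.058, 0, 0, 0.8], [0.967, 0.058, 0, 0, 0.8]],
  ],
)

```text
time_s: 12.3
ee_pos: [442.6, 64.6, 199.1]
ee_rot: [-179.8, -0.0, 99.5]
force: [0.4, 0.0, 0.5]
gripper_width: 72.7
gripper_force: 0.0
```

send_rows(
  steps=[
    [[0.967, 0.058, 0, 0, 0.8], [0.967, 0.058, 0, 0, 0.8], [0.967, 0.058, 0, 0, 0.8], [0.967, 0.058, 0, 0, 0.8], [0.967, 0.058, 0, -0.516, 0.8]],
  ],
)

```text
time_s: 12.72
ee_pos: [422.2, 256.9, 198.9]
ee_rot: [-179.8, 0.1, 103.1]
force: [1.2, 0.2, 0.4]
gripper_width: 72.8
gripper_force: 0.0
```

send_rows(
  steps=[
    [[0, 0, 0, -1, 0.8], [0, 0, 0, -1, 0.8], [0, 0, 0, -1, 0.8], [0, 0, 0, -1, 0.8], [0, 0, 0, -1, 0.8]],
  ],
)

```text
time_s: 13.13
ee_pos: [422.7, 255.2, 198.7]
ee_rot: [-179.7, -0.1, 137.8]
force: [-0.1, 0.5, 0.6]
gripper_width: 73.0
gripper_force: 0.0
```

send_rows(
  steps=[
    [[0, 0, 0, -1, 0.8], [0, 0, 0, -1, 0.8], [0, 0, 0, -1, 0.8], [0, 0, 0, -1, 0.8], [0, 0, 0, -1, 0.8]],
  ],
)

```text
time_s: 13.55
ee_pos: [422.8, 255.0, 198.7]
ee_rot: [-179.8, -0.2, 172.2]
force: [0.2, 0.4, -0.1]
gripper_width: 73.0
gripper_force: 0.0
```

send_rows(
  steps=[
    [[0, 0, 0, -1, 0.8], [0, 0, 0, 0, 0.8], [0, 0, 0, 0, 0.8], [0, 0, 0, 0, 0.8]],
  ],
)

```text
time_s: 13.88
ee_pos: [423.5, 255.4, 199.9]
ee_rot: [-179.9, -0.1, 178.6]
force: [1.8, -0.1, 0.3]
gripper_width: 72.9
gripper_force: 0.0
```

Run:
```python
from h import *
d=grab('wrist','w5'); grab('top','t5'); grab('scene','s5')
print(proj(d,[[423.6,256.2,45],[465.6,255.3,60]]))
tool((423.6,256.2,205),178.7)
I=cv2.imread('pics/w5.png'); cv2.imwrite('pics/w5.png',I)
```

```text
[[284.50398672 197.15101469]
 [284.67792073 244.05449866]]
pose [423.8 255.6 200.6] [-1.7998e+02 -4.0000e-02  1.7863e+02] tool mm [ 0.3  0.6 -4.4] units [ 0.006  0.016 -0.11 ] turn units -0.01 rows>= 0.10854662785907584
```

View pics/w5.png

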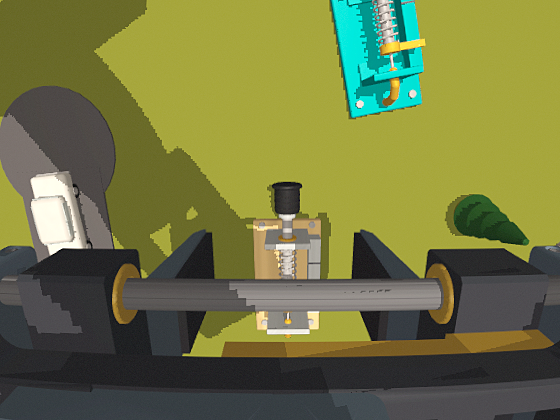

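The knob is at about (287,198): lip at rows 182 to 187 (columns 272 to 302), body to row 213, then open rod to the front plate at row 233. The tree on the right and the sedan on the left are clear of the fingers.

Run:
```python
from h import *
d=load('w5')
for n,uv,z in (('lip out',(287,183),58),('lip in',(287,188),58),('body in',(287,213),57),('L',(274,203),45),('R',(301,203),45),('plate',(287,236),60),('plyL',(254,222),10),('plyR',(321,222),10)):
    print(n,atz(d,uv,z).round(1), dep(d,uv).round(1))
```

```text
lip out [407.7 258.8  58. ] [410.9 258.9  39.5]
lip in [412.3 258.7  58. ] [412.  258.7  60. ]
body in [436.1 258.2  57. ] [436.3 258.2  56.4]
L [429.1 246.   45. ] [ 4.396e+02  2.446e+02 -3.000e-01]
R [429.7 271.9  45. ] [ 4.404e+02  2.740e+02 -4.000e-01]
plate [457.6 257.7  60. ] [461.2 257.7  49.5]
plyL [457.7 222.7  10. ] [458.  222.6   8.8]
plyR [459.5 294.9  10. ] [ 4.624e+02  2.960e+02 -1.000e-01]
```

send_rows(
  steps=[
    [[-0.157, 0.07, 0, 0, 0.8], [0, 0, 0.7, 0, 0.8], [0, 0, 0.9, 0, 0.8], [0, 0, 0.9, 0, 0.8], [0, 0, 0.8, 0, 0.8]],
  ],
)

```text
time_s: 14.45
ee_pos: [430.6, 258.4, 67.5]
ee_rot: [180.0, 0.0, 178.7]
force: [-0.5, 0.1, -0.7]
gripper_width: 72.9
gripper_force: 0.0
```

send_rows(
  steps=[
    [[0, 0, 0.6, 0, 0.8], [0, 0, 0.3, 0, 0.8], [0, 0, 0.16, 0, 0.8], [0, 0, 0, 0, 0.8], [0, 0, 0, 0, 0.8]],
  ],
)

```text
time_s: 14.87
ee_pos: [431.1, 258.7, 26.9]
ee_rot: [180.0, 0.1, 178.7]
force: [0.4, 1.0, 0.5]
gripper_width: 72.7
gripper_force: 0.0
```

send_rows(
  steps=[
    [[0, 0, 0, 0, 0.5], [0, 0, 0, 0, 0.4], [0, 0, 0, 0, 0.35], [0, 0, 0, 0, 0.3], [0, 0, 0, 0, 0.28]],
  ],
  squeeze=40,
)

```text
time_s: 15.28
ee_pos: [430.6, 258.5, 27.0]
ee_rot: [180.0, 0.0, 178.7]
force: [0.3, 0.1, -0.4]
gripper_width: 42.8
gripper_force: 0.0
```

send_rows(
  steps=[
    [[0, 0, 0, 0, 0.26], [0, 0, 0, 0, 0.2], [0, 0, 0, 0, 0.1], [0, 0, 0, 0, 0.1], [0, 0, 0, 0, 0.1]],
  ],
)

```text
time_s: 15.7
ee_pos: [430.4, 259.0, 26.6]
ee_rot: [179.9, 0.0, 178.7]
force: [-1.6, 3.6, 0.4]
gripper_width: 23.0
gripper_force: 40.0
```

send_rows(
  steps=[
    [[0.1, 0, 0, 0, 0.1], [0.2, 0, 0, 0, 0.1], [0.2, 0, 0, 0, 0.1], [0.2, 0, 0, 0, 0.1], [0.2, 0, 0, 0, 0.1]],
  ],
)

```text
time_s: 16.12
ee_pos: [396.7, 259.6, 26.7]
ee_rot: [179.9, 0.3, 178.8]
force: [6.3, 0.5, -6.1]
gripper_width: 22.7
gripper_force: 40.0
```

send_rows(
  steps=[
    [[0.1, 0, 0, 0, 0.1], [0, 0, 0, 0, 0.1], [0, 0, 0, 0, 0.1], [0, 0, 0, 0, 0.1]],
  ],
)

```text
time_s: 16.45
ee_pos: [392.6, 259.6, 26.7]
ee_rot: [179.9, 0.3, 178.8]
force: [6.2, 1.6, -5.8]
gripper_width: 23.3
gripper_force: 40.0
```

Run:
```python
from h import *
for n in ('wrist','top','scene'): grab(n,n+'6')
s=env.state(); print(s['ee_pos'],s['force'])
w=load('wrist6');t=load('top6');c=load('scene6')
I=cv2.imread('pics/wrist6.png');J=cv2.imread('pics/top6.png');K=cv2.imread('pics/scene6.png')
W=np.zeros((600,800,3),np.uint8)
def put(i,x,y,w,h): W[y:y+h,x:x+w]=cv2.resize(i,(w,h),interpolation=cv2.INTER_CUBIC)
put(I[190:340,200:380],0,0,480,400)
put(J[170:250,165:230],480,0,320,394)
put(K[250:325,305:385],0,400,213,200)
put(K[180:340,180:280],220,400,125,200)
cv2.imwrite('pics/c6.png',W)
```

```text
[392.73700735 259.65107157  26.70483178] [ 5.71136588  0.96755458 -4.94651086]
```

View pics/c6.png

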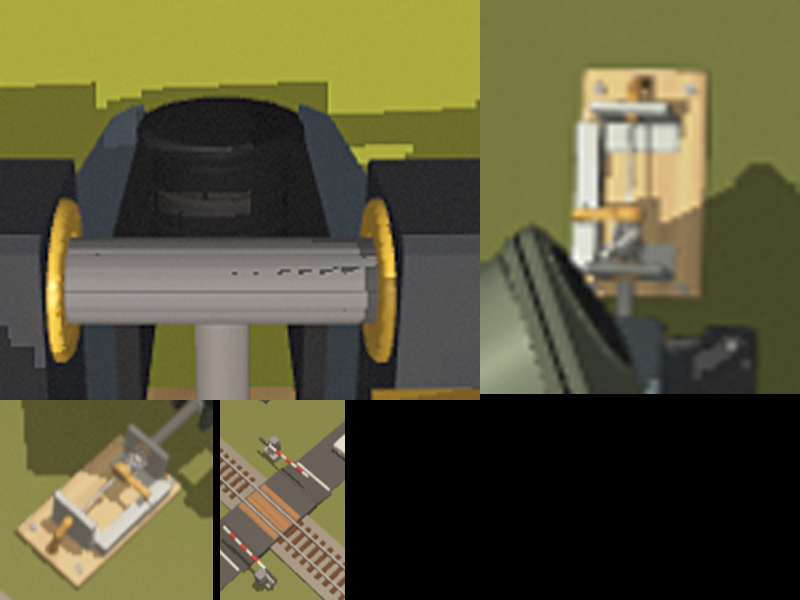

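The rod has come out nearly to the mark and both booms lie almost level across the road. I work out the draw from the brass pointer and from the lip.

Run:
```python
from h import *
w=load('wrist6'); w5=load('w5')
x1=atz(w,(281.5,226.5),59.5); x1b=atz(w,(281.5,244),59.5); print('lip now',x1.round(1),x1b.round(1),'home',atz(w5,(287,182.5),59.5).round(1),atz(w5,(287,187.5),59.5).round(1))
u=np.array([-1,0.023])
for z in (35,45):
  for a,b in (('t5','top6'),('s5','scene6')):
    r=[]
    for f in (a,b):
        d=load(f); R=d['pixels'].astype(int); h,wd=R.shape[:2]
        v,uu=np.mgrid[0:h,0:wd]
        c=proj(d,[[520,256,35]])[0]
        # window: world at z; brass = strong saturation
        m=(abs(uu-c[0])<40)&(abs(v-c[1])<40); P=[]
        for y,x in zip(*np.nonzero(m)):
            rr,g,bb=R[y,x]
            if rr-bb>95 and rr>150:
                p=atz(d,(x,y),z)[:2]
                if 440<p[0]<562 and 256<p[1]<305: P.append([*p,rr-bb])
        P=np.array(P); q=(P[:,:2]*P[:,2:]).sum(0)/P[:,2].sum() if len(P) else None
        r.append(q); print(z,f,len(P),q, np.ptp(P[:,0]) if len(P) else 0,np.ptp(P[:,1]) if len(P) else 0)
```

```text
lip now [364.4 258.8  59.5] [372.  258.7  59.5] home [407.  258.8  59.5] [411.6 258.7  59.5]
35 t5 13 [540.09082865 278.73388893] 5.823140330533306 23.07581702711775
35 top6 25 [502.4446615  270.38781006] 5.7862803174858755 34.40768514912304
35 s5 32 [533.85397815 272.82611048] 32.821509886958665 28.960513597615147
35 scene6 35 [496.94701639 270.35757698] 72.4074713833212 30.13003087966905
45 t5 13 [538.54460887 276.60774507] 5.776731641818628 22.891909659536054
45 top6 24 [501.1017705  268.88748692] 5.74016539206292 31.414476876946537
45 s5 31 [537.09280569 275.93028084] 7.13960239066887 24.466969937598947
45 scene6 36 [499.33070161 272.44065959] 8.964800996962424 31.337909298528757
```

Pointer draw is about 37.5 mm by both cameras and 37.8 mm by the TCP, so I pull 2.4 mm more.

send_rows(
  steps=[
    [[0.06, 0, 0, 0, 0.1], [0, 0, 0, 0, 0.1], [0, 0, 0, 0, 0.1], [0, 0, 0, 0, 0.1], [0, 0, 0, 0, 0.1]],
  ],
)

```text
time_s: 17.02
ee_pos: [390.4, 259.7, 26.7]
ee_rot: [179.9, 0.3, 178.8]
force: [6.0, 0.3, -6.7]
gripper_width: 22.9
gripper_force: 40.0
```

Run:
```python
from h import *
s=env.state(); print(s['ee_pos'],s['force'])
for n in ('top','scene'): grab(n,n+'7')
for f in ('top0','t5','top6','top7','s5','scene6','scene7'):
    d=load(f); R=d['pixels'].astype(int); c=proj(d,[[520,256,35]])[0]; P=[]
    h,w=R.shape[:2]; v,u=np.mgrid[0:h,0:w]
    for y,x in zip(*np.nonzero((abs(u-c[0])<40)&(abs(v-c[1])<40))):
        k=R[y,x,0]-R[y,x,2]
        p=atz(d,(x,y),40)[:2]
        if k>80 and R[y,x,0]>130 and 480<p[0]<555 and 262<p[1]<284: P.append([*p,k-60])
    P=np.array(P); print(f,len(P),np.round((P[:,:2]*P[:,2:]).sum(0)/P[:,2].sum(),2),np.ptp(P[:,0]))
# boom tilt in scene7: heights of boom cloud near near-boom
C=cloud(load('scene7')).reshape(-1,3); P=load('scene7')['pixels'].reshape(-1,3).astype(int)
m=(abs(C[:,0]-591)<15)&(abs(C[:,1]+30)<90)&(C[:,2]>28)&(C[:,2]<150); Q=C[m]; print('boom',len(Q),Q.min(0),Q.max(0),np.polyfit(Q[:,1],Q[:,2],1))
J=cv2.imread('pics/top7.png');K=cv2.imread('pics/scene7.png')
W=np.zeros((600,800,3),np.uint8)
W[:,:430]=cv2.resize(K[262:318,322:362],(430,600),interpolation=cv2.INTER_CUBIC)
W[:430,440:800]=cv2.resize(J[180:240,172:222],(360,430),interpolation=cv2.INTER_CUBIC)
cv2.imwrite('pics/c7.png',W)
```

```text
[390.41592491 259.69194343  26.71735958] [ 6.01433569  0.34829771 -6.73333294]
top0 29 [530.95 272.06] 51.80157174893742
t5 16 [538.96 274.41] 11.585567731296464
top6 47 [508.29 270.17] 48.84915458284627
top7 48 [507.13 270.37] 48.84915458284627
s5 40 [536.16 273.78] 17.38327440704188
scene6 64 [508.61 273.17] 54.20513482936815
scene7 72 [509.22 273.14] 57.80100768588068
boom 176 [ 582.9529852  -113.5473979    28.40144659] [605.83451555  31.09606876  53.48103427] [4.27795978e-03 4.46447562e+01]
```

View pics/c7.png

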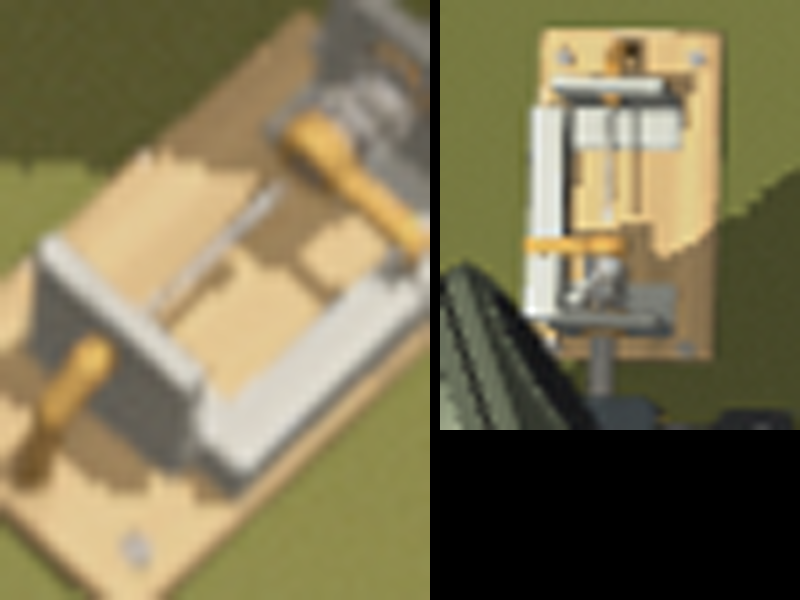

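The pointer covers the scribed line (none is visible elsewhere on the bar), and the near boom fits level (slope 0.004). One cross-check against the earlier frame, then hand in.

Run:
```python
from h import *
for f in ('scene6','scene7'):
    C=cloud(load(f)).reshape(-1,3); m=(abs(C[:,0]-591)<15)&(C[:,1]>-70)&(C[:,1]<35)&(C[:,2]>30)&(C[:,2]<70); Q=C[m]; print(f,len(Q),np.polyfit(Q[:,1],Q[:,2],1))
s=env.state(); print(s['gripper_force'],s['ee_pos'])
```

```text
scene6 78 [ 0.08187964 52.32437528]
scene7 86 [-2.63890206e-04  4.47370142e+01]
40.00676929950714 [390.42345552 259.6803664   26.6908041 ]
```

```bash
python3 -c "
from h import *
print(env.job_done())"
```

```text
the job is handed in; nothing more can be done
None
```

The job is handed in, with no verdict returned: the pickup stands let go inside the bay's lines, and the fingers hold the knob at about 40 mm, with the near boom measured level.

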